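# Hold the dust port's sprung shutter half open with its draw bar

## Robot

A 7-joint arm with a two-finger parallel gripper is mounted at the origin on the work surface. World frame = base frame: x ahead of the robot, y to its left, z up, the work surface at z = 0. Lengths are in m, angles in rad, forces in N, time in s.
With the tool pointing down it reaches from about 0.425 to 0.925 m from the base axis. Payload 6.8 kg.
Tool frame: the origin (TCP) lies on the mounting face of the last link; the fingertips stand 173 mm ahead of it and the grasp point (between the pads) lies 155 mm ahead of it; z points along the fingers, y is the line along which they close (so a half turn about z gives the same grasp; the last joint's range is limited). The gripper opens to 85 mm and grips with 20 to 120 N. Pads are 22 mm wide; open, the fingers measure 114 mm over their backs; the gripper's body (76 mm by 85 mm) begins 54 mm behind the grasp point. The pads swing forward as they close: fully open they stand 13 mm farther back than shut.
Start: joints at [1.028, 0.477, 0.022, 1.555, -0.011, 1.109, -0.083], TCP at [0.284, -0.612, 0.405] pointing down, gripper open.
Joint ranges: [-2.96, 2.96], [-0.34, 2.1], [-1.41, 1.46], [0.24, 2.44], [-1.37, 4.51], [0.17, 1.92], [-2.96, 2.96]. Speed limits (rad/s): [2.39, 2.39, 3.14, 3.14, 3.14, 3.14, 3.14].

## Interface

Orientations are given as a unit quaternion [w, x, y, z].
In Python, from station import bot gives the robot as it stands. The module is installed in compiled form; this text tells all that it offers.
- The arm moves only by the shell command python3 -m pendant 'ROWS' [FORCE]. ROWS is JSON, a list of rows, each a list of 5 numbers: the finger opening in m, from 0 to 0.0854, then the shift along the tool's x, y, z in m, then the turn about the tool's z in degrees. In form: [[jaw, x, y, z, yaw], ...]. A call has 1 to 12 rows; each row shifts and turns the commanded pose from where the row before left it, along the tool's axes as they then stand; what a row does not reach is not made up. A row lasts 1/12 s, in which the tool goes at most 41.7 mm and 7.16 degrees, less where a joint would pass 70% of its speed; a pose out of reach is approached as far as the arm can. A call with a gripper value outside its range is refused whole. The fingers move at their own pace and stop on an object; FORCE is the grip in N (left out, the last holds). Time passes only in rows, so rows that do not move let the fingers close. It gives the time, the measured TCP pose, the force, the opening and the grip force at its end, in the units of the state.
- bot.get_obs(): the state, without advancing time (a new reading comes with each control period).
- bot.read_camera(name): name is "side" or "top"; returns (picture, depth): 420x560x3 uint8, blue, green, red; 420x560 float32, m along the optical axis (not along the pixel's ray), 0 where there is no reading.
- bot.camera_model(name): a dict with "intrinsics" (3x3 intrinsics, pixels), "R" (3x3) and "t" (3): a world point X has camera coordinates R X + t. Camera axes: x right, y down, z forward; pixel columns grow to the right and rows downward; lengths in m; the calibration is good to about 2 mm. A picture is of the moment at which its call begins. camera_model takes no time and is no camera call.
- bot.hand_in(): hands the job in; it is judged then, once.
Trained networks look in the newest picture that a camera, given by its name, has taken for a name from the list of things; names that differ only in an ending like _2 or _b are one class to them, and where a whole thing is asked for, a point or a joint stands for the part that bears it (a point fixed in the world has none). Each returns a list of dicts, best first, with "score" (0 to 1); they miss things now and then, are a little off and sometimes report something else, mostly with a low value. They report only what shows in the picture. A call takes as long as a camera call. They do not tell look-alikes from the thing itself.
- bot.boxes_of(name, camera): "at" ([column, row] in pixels, amid what is visible of it).
- bot.trace(name, camera): "mask" (420x560 bool, what is visible of it) and "at" ([column, row] in pixels, amid what is visible of it).
- bot.pinpoint(name, camera): "at" ([column, row] in pixels: a listed point, or the origin of a listed thing).
The state is a dict: "t": time; "q": joint angles; "joint_vel": joint speeds; "joint_torque": joint torques, N m; "eef_pos": TCP position; "tool_rot": TCP orientation; "contact_force": force on the tool from outside, world axes, zero at the start; "torque": the same for the moment, N m; "gripper_width": opening from 0.0 (shut) to 1.0 (fully open); "grasp_force": force on a finger pad.
Only numpy, scipy, OpenCV 4.12 (cv2) and the standard library are available. Lean on these libraries where they do the work, as an engineer would, in place of code of your own. Each camera call takes 0.05 s, during which the arm holds its last target. There are 200 camera calls.

## Task

The dust port on this engraving bench has lost its draw bar: take the long square bar out of the parts tray, leaving the other parts in the tray, and lay it across the shutter's two lugs so that it sits down in both notches, roughly centred. Then, keeping hold of the bar, slide the shutter with it against its spring to half open, and finish while still holding it there: the spring shuts it if you let go, and only the bar, not the gripper, may press on the shutter at the end. Do not push the glass, jar, dish or block about on the bench.

Things in the scene. Friction and masses are not known exactly. Their poses are not given: they have to be found in the camera images.
- bar: the draw bar: plain aluminium bar, 14 x 14 mm square section, 160 mm long, 90 g (mass varies by some 30 %), by far the longest part in the tray. Origin at its centre, long axis = own y. Starts lying flat on the tray's floor (centre 12 mm above the bench), its middle clear of the other parts by 30 mm or more.
- tray: open grey plastic tray, fixed to the bench, 230 (own x) x 250 (own y) x 45 mm high outside, walls and floor 5 mm. Origin at the centre of its underside. It stands to the left or to the right of the robot's x axis, the dust port on the other side.
- gate: the dust port: flat grey box fixed to the bench, 310 mm along own x (from -130 to +180 mm of the origin), 190 mm wide (own y), top face 50 mm above the bench; origin on its underside. The steel shutter plate slides on its top towards own +x (away from the robot, turned by the box's yaw). Side rails at own y = +-85 mm, top 62 mm up; two spring tubes at own x 100 to 180 mm, top 70 mm up.
- port (a point): middle of the dark opening in the dust port's top, 60 mm along the port's own x by 110 mm across, at own x = -55 mm; the shutter plate covers it when shut, and half open the plate's edge crosses this middle
- half_mark (a point): on the dust port's left (own +y) rail, top of the middle and longest of three small dark ridges, 66 mm above the bench; both rails have them, at the port's own x = -10, +22 and +54 mm: level with the lugs' middle line (the yoke's origin) when the shutter is shut, half open and fully open
- shutter (a joint): travel of the shutter along the dust port's own +x, in m: 0 shut (where it starts), 0.064 fully open (stop), so half open is 0.032. A spring pushes it shut with about 4 N at 0, 9 N at half and 14 N fully open; it returns by itself when released.
- yoke (a point): two upright steel lugs on the shutter plate (moving with it), at own y = +-55 mm, each 10 mm thick (y) and 38 mm wide (x), 100 mm free between them for the gripper; axes parallel to the dust port's. Each has a U notch open at the top. Origin = where the centre of a seated, centred bar lies: midway between the lugs, 87.5 mm above the bench, 32 mm above the plate; it then lies along own y.
- notch (a point): midway between the floors of the two notches, 7 mm below the yoke's origin, 80.5 mm above the bench. Each notch is 18 mm wide for 12 mm of height, then flares out to its mouth 21 mm above the floor. A seated 14 mm bar has 2 mm of play each way along x and sticks out 20 mm beyond each lug.
- stub: in the tray, not wanted: the same square bar but only 70 mm long; origin under its middle
- collar: in the tray, not wanted: steel ring 34 mm across, 16 mm high; origin under its centre
- foot: in the tray, not wanted: black rubber foot, 32 mm flange with a 14 mm stem, 30 mm high; origin under its centre
- angle: in the tray, not wanted: steel angle piece 24 x 50 x 24 mm; origin under its middle
- nut: in the tray, not wanted: small brass ring nut 24 mm across, 11 mm high; origin under its centre
- bolt: in the tray, not wanted: short steel bolt standing on its 22 mm head, 30 mm high; origin under its head
- tumbler: glass tumbler standing on the bench, 72 mm across, 110 mm high; origin under its centre
- dish: shallow black dish on the bench, 110 mm across, 20 mm high; origin under its centre
- block: cork sanding block on the bench, 90 x 55 x 30 mm; origin under its centre
- jar: glass jar with lid on the bench, 60 mm across, 80 mm high; origin under its centre
There are look-alikes about, which are no part of the job. Several things have the shape of the bar; the one meant has the colours described above.

How it is judged:
By the outcome, as a careful person would: the job done as asked, in the order asked, and still so for the second after the job is handed in, while the arm keeps its last pose, push and grip.
It also fails if it takes over 43 s, if anything falls off the work surface, if the arm or the gripper's body presses on something with over 40 N, if the wrist force passes 120 N, or if a joint passes its speed limit or range.

## Working session

There is one attempt and no reset: what is moved stays moved. The work goes in short steps, Python scripts to look and compute and a shell command to move; the robot and the scene stay as the last step left them, time stands still between calls to the robot, and variables do not carry over. Pictures are saved under pics/ and viewed, at most 10 in all, crops included, and the job is handed in when it is done.

```bash
mkdir -p pics
cat > h.py <<'E'
import numpy as np, cv2
from station import bot
def world(cam,px,z=None,depth=None):
    m=bot.camera_model(cam);K=np.array(m["intrinsics"]);R=np.array(m["R"]);t=np.array(m["t"])
    r=np.linalg.inv(K)@np.array([px[0],px[1],1.0])
    C=-R.T@t; d=R.T@r
    if z is not None: return C+d*(z-C[2])/d[2]
    return C+d*depth
def proj(cam,X):
    m=bot.camera_model(cam);p=np.array(m["intrinsics"])@(np.array(m["R"])@np.array(X)+np.array(m["t"]));return p[:2]/p[2]
E
python3 - <<'E'
from h import *
o=bot.get_obs(); print(o["t"],o["eef_pos"],o["tool_rot"],o["gripper_width"])
for c in("top","side"):
    p,d=bot.read_camera(c); cv2.imwrite(f"pics/{c}0.png",p); np.save(f"pics/{c}d.npy",d)
    m=bot.camera_model(c); print(c,-np.array(m["R"]).T@m["t"])
for n,z in(("bar",.012),("tray",0),("gate",0),("port",.05),("half_mark",.066),("yoke",.0875),("notch",.0805),("tumbler",0),("jar",0),("dish",0),("block",0),("stub",0)):
    for q in bot.pinpoint(n,"top")[:3]: print(n,round(q["score"],2),np.round(q["at"]),world("top",q["at"],z).round(3))
E
```

```text
0.0 [ 0.28421397 -0.61193399  0.40369162] [-9.09175873e-04  9.76461028e-01  2.15691819e-01 -2.71299051e-04] 1.0011099032547774
top [ 0.51907543 -0.02236592  1.21779727]
side [-0.10254066  0.68412053  0.84009801]
bar 0.83 [436. 262.] [ 0.439 -0.49   0.012]
bar 0.77 [344. 228.] [ 0.545 -0.22   0.012]
tray 0.6 [341. 223.] [ 0.561 -0.214  0.   ]
gate 0.68 [190. 243.] [0.505 0.242 0.   ]
gate 0.58 [314. 248.] [ 0.487 -0.129  0.   ]
gate 0.56 [ 98. 268.] [0.436 0.515 0.   ]
port 0.57 [185. 260.] [0.458 0.245 0.05 ]
half_mark 0.32 [362. 192.] [ 0.644 -0.265  0.066]
yoke 0.97 [184. 247.] [0.497 0.239 0.087]
notch 0.91 [183. 244.] [0.503 0.244 0.081]
tumbler 0.59 [265. 144.] [0.804 0.014 0.   ]
jar 0.98 [444. 202.] [ 0.617 -0.526  0.   ]
dish 0.86 [108. 214.] [0.595 0.49  0.   ]
block 0.75 [ 98. 267.] [0.438 0.516 0.   ]
block 0.59 [361. 257.] [ 0.459 -0.27   0.   ]
stub 0.57 [311. 247.] [ 0.488 -0.121  0.   ]
```

View pics/top0.png

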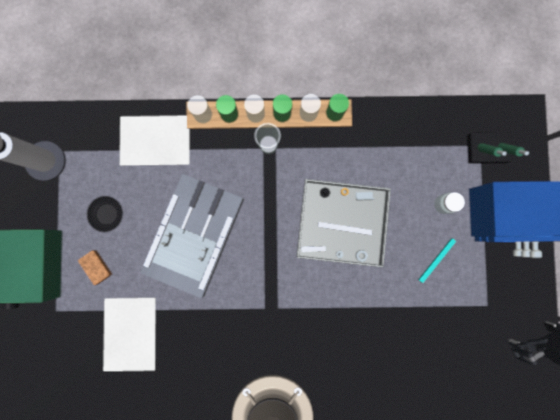

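View pics/side0.png

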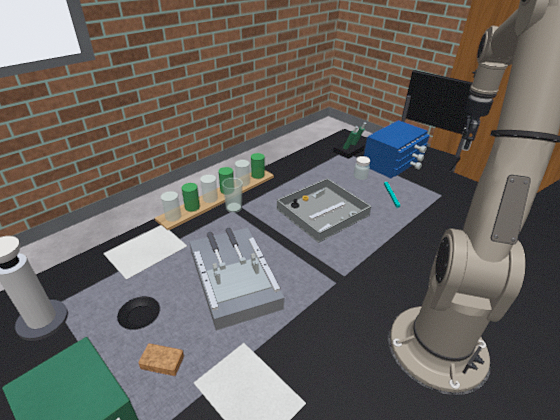

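The top picture shows the aluminium bar in the tray at about (345,228), running (320,224)–(371,233). The short stub is at (314,249), and the cyan look-alike at (438,260) is outside the tray. The gate is turned, with lugs at about (166,239) and (204,254), and the tubes point up-right. The side view agrees.

Run:
```python
from h import *
d=np.load("pics/topd.npy"); p=cv2.imread("pics/top0.png")
m=bot.camera_model("top");K=np.array(m["intrinsics"]);R=np.array(m["R"]);t=np.array(m["t"])
v,u=np.mgrid[0:420,0:560]
P=(np.linalg.inv(K)@np.stack([u.ravel(),v.ravel(),np.ones(u.size)])*d.ravel()-t[:,None]); W=(R.T@P).T.reshape(420,560,3)
Z=W[...,2]
# lugs
g=np.zeros_like(Z,bool); g[170:300,140:250]=1
n,l,s,c=cv2.connectedComponentsWithStats((g&(Z>.082)&(Z<.12)).astype(np.uint8))
for i in range(1,n):
    if s[i,4]>5:
        w=W[l==i]; print("lug?",s[i],c[i].round(1),w.mean(0).round(4),w[:,2].max().round(3))
gb=(g&(Z>.035)&(Z<.2)); w=W[gb][:,:2]*1000
r=cv2.minAreaRect(w.astype(np.float32)); print("gate rect",r)
# bar
b=np.zeros_like(g); b[215:242,312:380]=1
bb=b&(p.min(2)>190); w=W[bb]; c0=w.mean(0); U,S,Vt=np.linalg.svd((w-c0)[:,:2],full_matrices=False)
q=(w-c0)[:,:2]@Vt.T; print("bar n",bb.sum(),"c",c0.round(4),"axis",Vt[0].round(3),np.ptp(q,axis=0).round(3), "mid along",(q[:,0].max()+q[:,0].min())/2)
ys,xs=np.nonzero(bb); print(cv2.minAreaRect(np.stack([xs,ys],1).astype(np.float32)))
for x in bot.trace("bar","top")[:3]:
    mm=x["mask"]; ys,xs=np.nonzero(mm); w=np.array([world("top",(a,e),.019) for a,e in zip(xs,ys)])
    print(x["score"],x["at"],mm.sum(),w.mean(0).round(4),cv2.minAreaRect((w[:,:2]*1000).astype(np.float32)))
T=b.copy();T[:]=0;T[180:268,298:392]=1
w=W[T&(Z>.036)&(Z<.06)][:,:2]*1000; print("tray",cv2.minAreaRect(w.astype(np.float32)))
for n in("jar","tumbler"):pass
print("lugtops px->", [world("top",c,.1015).round(4) for c in ((166,239),(204,254))])
cv2.imwrite("pics/crop.png",cv2.resize(p[170:300,140:250],None,fx=5,fy=4.6,interpolation=cv2.INTER_CUBIC)[:600])
```

```text
lug? [165 232   6   6  21] [167.5 234.4] [0.5313 0.2827 0.0955] 0.103
lug? [161 241   6   6  24] [163.5 244.1] [0.5045 0.2939 0.0953] 0.106
lug? [202 247   5   6  20] [203.9 249.2] [0.4891 0.182  0.0952] 0.101
lug? [198 257   5   5  21] [199.8 259. ] [0.4622 0.1931 0.096 ] 0.102
gate rect ((528.4590454101562, 225.89666748046875), (191.33973693847656, 311.4006652832031), 67.23429870605469)
bar n 560 c [ 0.5433 -0.1882  0.0171] axis [-0.042 -0.999] [0.282 0.079] mid along -0.023750692077523332
((342.0, 228.0), (60.0, 26.0), 0.0)
0.88 [435.2, 262.6] 319 [ 0.4427 -0.4864  0.019 ] ((444.4107360839844, -488.02093505859375), (18.49616050720215, 157.91659545898438), 49.59499740600586)
0.49 [345.0, 227.6] 290 [ 0.5432 -0.2228  0.019 ] ((542.9179077148438, -220.151123046875), (159.28907775878906, 18.82778549194336), 81.10631561279297)
tray ((559.6282348632812, -215.44171142578125), (250.69110107421875, 230.19554138183594), 82.83545684814453)
lugtops px-> [array([0.5186, 0.2852, 0.1015]), array([0.4761, 0.1806, 0.1015])]
```

View pics/crop.png

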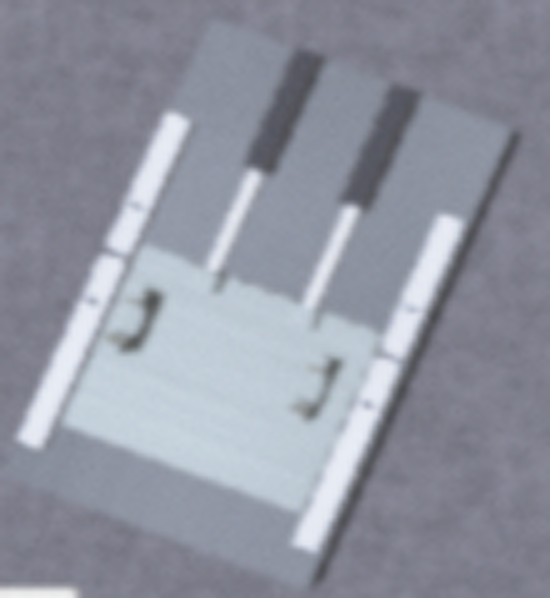

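The crop shows both lugs with their notches and the shut plate. Lug midpoints at about (0.518,0.288) and (0.476,0.188) give the yoke at about (0.497,0.238). Lug spacing is 109 mm and the yaw is -22.8°, which agrees with the box outline. The bar centre is (0.543,-0.220), with its axis at 81° and a length of 159 mm. I can start moving.

```bash
python3 -m pendant '[[0.036,0.033,-0.0205,0,0],[0.036,0.033,-0.0205,0,0],[0.036,0.033,-0.0205,0,0],[0.036,0.033,-0.0205,0,0],[0.036,0.033,-0.0205,0,0],[0.036,0.033,-0.0205,0,0],[0.036,0.033,-0.0205,0,0],[0.036,0.033,-0.0205,0,0],[0.036,0.033,-0.0205,0,0],[0.036,0.033,-0.0205,0,0],[0.036,0.033,-0.0205,0,0],[0.036,0.033,-0.0205,0,0]]' 60
python3 -m pendant '[[0.036,0,0,0,-7],[0.036,0,0,0,-7],[0.036,0,0,0,-7],[0.036,0,0,0,-7],[0.036,0,0,0,-7],[0.036,0,0,0,-7],[0.036,0,0,0,-7],[0.036,0,0,0,-7],[0.036,0,0,0,0],[0.036,0,0,0,0],[0.036,0,0,0,0]]'
cat >> h.py <<'E'
def go(target,ang,off=0):
    """shift of TCP to world target in tool axes, and tool yaw to have tool x at ang deg"""
    o=bot.get_obs(); w,x,y,z=o["tool_rot"]
    from scipy.spatial.transform import Rotation as Ro
    M=Ro.from_quat([x,y,z,w]).as_matrix(); a=np.degrees(np.arctan2(M[1,0],M[0,0]))
    print("t",round(o["t"],2),"pos",np.round(o["eef_pos"],4),"xang",a.round(2),"tilt",M[:,2].round(4),"F",np.round(o["contact_force"],1),"grip",round(o["gripper_width"]*85.4,1),round(o["grasp_force"],1))
    print("shift mm",(M.T@(np.array(target)-o["eef_pos"])*1000).round(1),"yaw",-(ang-a).round(2),"q",np.round(o["q"],2))
E
python3 -c "
from h import *
go([.543,-.2202,.181],81.1)"
```

```text
t: 1.75
eef_pos: [0.5406, -0.2206, 0.405]
tool_rot: [0.0, 0.976, 0.216, 0.0]
contact_force: [1.4, 0.2, 0.0]
gripper_width: 0.424
grasp_force: 0.0
t: 2.67
eef_pos: [0.5398, -0.2224, 0.4047]
tool_rot: [0.0, 0.762, 0.647, 0.0]
contact_force: [1.0, -0.0, 0.2]
gripper_width: 0.418
grasp_force: 0.0
t 2.67 pos [ 0.5398 -0.2224  0.4047] xang 80.7 tilt [ 1.e-04 -0.e+00 -1.e+00] F [ 1.  -0.   0.2] grip 35.7 0.0
shift mm [  2.7   2.7 223.7] yaw -0.4 q [ 0.55  0.35 -0.33  1.76  0.13  1.05  0.01]
```

```bash
python3 -m pendant '[[0.036,0.0027,0.0027,0.035,-0.4],[0.036,0,0,0.035,0],[0.036,0,0,0.035,0],[0.036,0,0,0.035,0],[0.036,0,0,0.035,0],[0.036,0,0,0.01,0],[0.036,0,0,0,0],[0.036,0,0,0,0]]'
python3 - <<'E'
from h import *
go([.543,-.2202,.181],81.1)
p,_=bot.read_camera("side"); u,v=proj("side",[.543,-.22,.02]).astype(int); print(u,v)
q=bot.read_camera("top")[0]; a,b=proj("top",[.543,-.22,.02]).astype(int)
f=lambda i,u,v:cv2.resize(i[v-45:v+45,u-60:u+60],None,fx=4.5,fy=4.5,interpolation=cv2.INTER_CUBIC)[:,:]
im=np.hstack([f(p,u,v),f(q,a,b)]); cv2.imwrite("pics/g1.png",cv2.resize(im,(800,300)))
E
```

```text
t: 3.33
eef_pos: [0.5435, -0.2201, 0.2205]
tool_rot: [0.0, 0.759, 0.651, 0.0]
contact_force: [0.0, 0.1, 0.0]
gripper_width: 0.419
grasp_force: 0.0
t 3.33 pos [ 0.5435 -0.2201  0.2205] xang 81.26 tilt [ 4.e-04 -2.e-04 -1.e+00] F [0.  0.1 0. ] grip 35.8 0.0
shift mm [-0.2 -0.5 39.5] yaw 0.16 q [ 0.49  0.58 -0.28  1.89  0.24  0.7  -0.08]
327 209
```

View pics/g1.png

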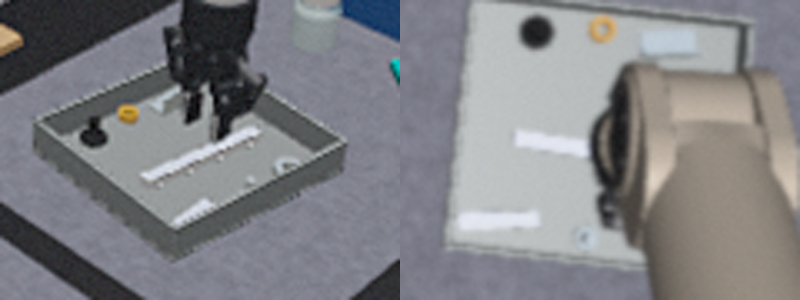

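The fingers (side crop, about (205,115)) straddle the middle of the bar, clear of the other parts. I'll go down and grip.

```bash
python3 -m pendant '[[0.036,0,0,0.015,0],[0.036,0,0,0.013,0],[0.036,0,0,0.010,0],[0.036,0,0,0,0],[0.005,0,0,0,0],[0.005,0,0,0,0],[0.005,0,0,0,0],[0.005,0,0,0,0],[0.005,0,0,0,0],[0.005,0,0,0,0]]' 60
python3 -c "
from h import *
go([.543,-.2202,.181],81.1)"
```

```text
t: 4.27
eef_pos: [0.5433, -0.2201, 0.1824]
tool_rot: [0.001, 0.759, 0.652, 0.0]
contact_force: [-1.2, -0.1, 4.7]
gripper_width: 0.143
grasp_force: 60.5
t 4.27 pos [ 0.5433 -0.2201  0.1824] xang 81.31 tilt [ 1.1e-03 -4.0e-04 -1.0e+00] F [-1.2 -0.1  4.7] grip 12.2 60.5
shift mm [-0.1 -0.3  1.4] yaw 0.21 q [ 0.48  0.64 -0.26  1.9   0.27  0.63 -0.1 ]
```

```bash
python3 -m pendant '[[0.005,0,0,-0.005,0],[0.005,0,0,-0.015,0],[0.005,0,0,-0.025,0],[0.005,0,0,-0.03,0],[0.005,0,0,-0.03,0],[0.005,0,0,-0.03,0],[0.005,0,0,-0.02,0],[0.005,0,0,0,0]]' 100
python3 - <<'E'
from h import *
go([.4966,.2385,.2875],67.2)
p,_=bot.read_camera("side"); print(proj("side",[.543,-.22,.165]))
cv2.imwrite("pics/l1.png",cv2.resize(p[90:270,230:470],None,fx=3,fy=3))
E
```

```text
t: 4.93
eef_pos: [0.5443, -0.2203, 0.3417]
tool_rot: [0.003, 0.759, 0.651, 0.002]
contact_force: [0.9, -0.3, -0.3]
gripper_width: 0.129
grasp_force: 99.7
t 4.93 pos [ 0.5443 -0.2203  0.3417] xang 81.3 tilt [ 0.0074 -0.0027 -1.    ] F [ 0.9 -0.3 -0.3] grip 11.0 99.7
shift mm [ 446.4 -117.    52.6] yaw 14.1 q [ 0.53  0.42 -0.33  1.82  0.17  0.92 -0.02]
[331.61196828 174.8679346 ]
```

View pics/l1.png

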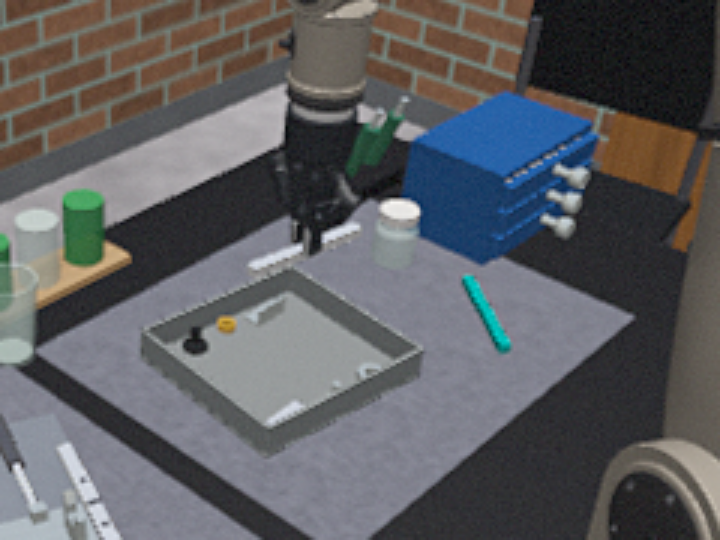

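The bar hangs level in the gripper, gripped at about (308,240) near its middle, and the other parts are still in the tray. Next is the move over the yoke.

```bash
python3 -m pendant '[[0.005,0.02,-0.006,0,0],[0.005,0.035,-0.009,0,0],[0.005,0.036,-0.0095,0,2],[0.005,0.036,-0.0095,0,2],[0.005,0.036,-0.0085,0,2],[0.005,0.036,-0.007,0,2],[0.005,0.036,-0.006,0,2],[0.005,0.036,-0.005,0,2],[0.005,0.036,-0.0035,0,2],[0.005,0.036,-0.002,0,0],[0.005,0.036,-0.001,0,0],[0.005,0.036,0,0,0]]'
python3 -m pendant '[[0.005,0,0,0,0],[0.005,0,0,0,0]]' >/dev/null
python3 -c "
from h import *
go([.4966,.2385,.2875],67.2)"
```

```text
t: 5.98
eef_pos: [0.5911, 0.1935, 0.335]
tool_rot: [-0.0, 0.832, 0.554, -0.001]
contact_force: [0.3, -0.8, -1.6]
gripper_width: 0.126
grasp_force: 99.8
t 6.15 pos [0.5909 0.1945 0.3349] xang 67.56 tilt [-2.7e-03  5.0e-04 -1.0e+00] F [-0.5 -1.  -0.8] grip 10.7 99.8
shift mm [   4.7 -103.8   47.7] yaw 0.36 q [-0.13  0.49 -0.39  1.73  0.22  0.96 -0.99]
```

```bash
python3 -m pendant '[[0.005,0,-0.02,0,0.4],[0.005,0.001,-0.025,0,0],[0.005,0.002,-0.025,0,0],[0.005,0.002,-0.024,0.01,0],[0.005,0,-0.01,0.015,0],[0.005,0,0,0.014,0],[0.005,0,0,0,0],[0.005,0,0,0,0],[0.005,0,0,0,0]]'>/dev/null
python3 - <<'E'
from h import *
go([.4966,.2385,.2875],67.2)
im=[]
for c in("side","top"):
    p,d=bot.read_camera(c); np.save(f"pics/{c}d2.npy",d); cv2.imwrite(f"pics/{c}2.png",p)
    u,v=proj(c,[.4966,.2385,.095]).astype(int); print(c,u,v)
    im.append(cv2.resize(p[v-50:v+50,u-66:u+66],(528,400),interpolation=cv2.INTER_CUBIC))
    for q in bot.trace("bar",c)[:2]: 
        ys,xs=np.nonzero(q["mask"]); print(c,round(q["score"],2),q["at"],len(xs),xs.min(),xs.max(),ys.min(),ys.max())
cv2.imwrite("pics/y1.png",cv2.resize(np.hstack(im),(800,303)))
E
```

```text
t 6.9 pos [0.4984 0.2361 0.2979] xang 66.8 tilt [ 1.e-04 -5.e-04 -1.e+00] F [ 1.2 -0.2 -0.9] grip 10.6 99.8
shift mm [ 1.5 -2.5 10.4] yaw -0.4 q [-0.23  0.44 -0.41  1.93  0.23  0.82 -1.17]
side 236 263
side 0.81 [242.3, 253.0] 296 208 264 246 263
side 0.5 [391.4, 193.5] 140 384 400 182 207
top 183 246
top 0.81 [437.8, 263.3] 270 419 454 239 282
top 0.49 [196.4, 252.3] 147 185 210 246 259
```

View pics/y1.png

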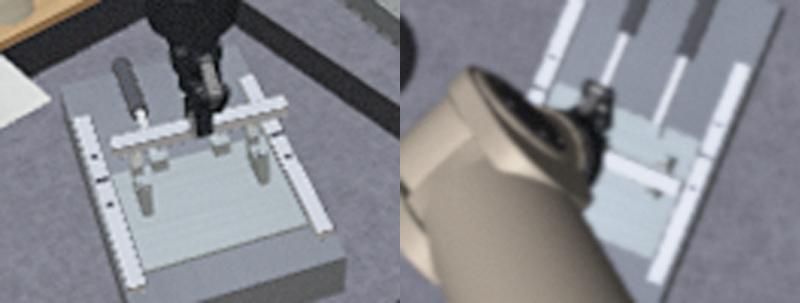

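The side crop shows the bar just above both lugs (around (145,190) and (260,155)), with its ends about equally far beyond the two. The top crop shows the right half over the right lug. I'll check the offset numerically.

```bash
cat > fit.py <<'E'
from h import *
from scipy.optimize import least_squares
def corners(c,a,z):
    a=np.radians(a); ey=np.array([np.cos(a),np.sin(a),0]); ex=np.array([np.sin(a),-np.cos(a),0]); C=np.array([*c,z])
    return [C+ex*i+ey*j+np.array([0,0,k]) for i in(-.007,.007) for j in(-.08,.08) for k in(-.007,.007)]
def hull(cam,c,a,z):
    return cv2.convexHull(np.array([proj(cam,X) for X in corners(c,a,z)],np.float32))
def fitbar(mask,cam,c,a,z):
    """silhouette fit of c,a at height z: centroid and corners of min-area rect"""
    ys,xs=np.nonzero(mask); h0=np.stack([xs,ys],1).astype(float); mc=h0.mean(0); mv=np.cov(h0.T)
    def sil(p):
        im=np.zeros((1680,2240),np.uint8); cv2.fillConvexPoly(im,np.round(hull(cam,p[:2],p[2]*100,z)*4+1.5).astype(np.int32),1)
        y,x=np.nonzero(im); q=np.stack([x,y],1)/4-.375; cv=np.cov(q.T)
        return np.r_[(q.mean(0)-mc), (cv-mv)[0,1]/8,(cv-mv)[0,0]/8*0]
    r=least_squares(sil,[*c,a/100],diff_step=2e-2); return r.x*[1,1,100],r.fun
E
python3 - <<'E'
from fit import *
o=bot.get_obs(); z=o["eef_pos"][2]-.170
for x in bot.trace("bar","side")[:2] if 0 else []: pass
p,_=bot.read_camera("side")
q=bot.trace("bar","side")[0]; print("fit side",fitbar(q["mask"],"side",o["eef_pos"][:2],66.8,z))
bot.read_camera("top")
b=[x for x in bot.trace("bar","top") if x["at"][0]<300][0]
ys,xs=np.nonzero(b["mask"]); vx,vy,x0,y0=cv2.fitLine(np.stack([xs,ys],1).astype(np.float32),cv2.DIST_L2,0,.01,.01).ravel()
A=world("top",(x0-8*vx,y0-8*vy),z+.004)[:2];B=world("top",(x0+8*vx,y0+8*vy),z+.004)[:2]; n=np.array([np.cos(np.radians(-22.8)),np.sin(np.radians(-22.8))])
Y=np.array([.4966,.2385]); print("top line ang",np.degrees(np.arctan2(*(A-B)[::-1])),"offset from yoke along gate x mm",(A-Y)@n*1000,(B-Y)@n*1000, "TCP off",(o["eef_pos"][:2]-Y)@n*1000)
# lugs from side depth, initial picture
d=np.load("pics/sided.npy");m=bot.camera_model("side");K=np.array(m["intrinsics"]);R=np.array(m["R"]);t=np.array(m["t"])
v,u=np.mgrid[0:420,0:560];P=np.linalg.inv(K)@np.stack([u.ravel(),v.ravel(),np.ones(u.size)])*d.ravel()-t[:,None];W=(R.T@P).T
e=np.array([-n[1],n[0]]);L=np.c_[(W[:,:2]-Y)@n,(W[:,:2]-Y)@e,W[:,2]]*1000
for s in(55,-55):
    k=(abs(L[:,0])<40)&(abs(L[:,1]-s)<20)&(L[:,2]>70)&(L[:,2]<115);w=L[k];print("side lug",k.sum(),np.percentile(w,[2,50,98],axis=0).round(1).tolist())
E
```

```text
fit side (array([ 0.49695828,  0.23560209, 71.10948243]), array([ 0.03905627,  0.05653725,  0.07422964, -0.        ]))
top line ang 66.32637034372874 offset from yoke along gate x mm 2.5207219853705887 1.8663938619281066 TCP off 2.1823890125098733
side lug 85 [[-21.8, 39.2, 71.4], [2.2, 56.6, 87.8], [29.9, 61.2, 100.8]]
side lug 82 [[-21.6, -57.5, 71.0], [0.3, -51.3, 88.1], [18.5, -47.9, 101.6]]
```

```bash
python3 -m pendant '[[0.005,0.002,-0.0026,0,-0.4],[0.005,0,0,0,0],[0.005,0,0,0.01,0],[0.005,0,0,0.01,0],[0.005,0,0,0.005,0],[0.005,0,0,0.003,0],[0.005,0,0,0,0],[0.005,0,0,0,0]]'>/dev/null
python3 -c "
from h import *
go([.4966,.2385,.2575],67.2)"
python3 -m pendant '[[0.005,0,0,0.002,0],[0.005,0,0,0.002,0],[0.005,0,0,0.002,0],[0.005,0,0,0.002,0],[0.005,0,0,0,0]]'|grep force
python3 -c "
from h import *
go([.4966,.2385,.2575],67.2)"
```

```text
t 7.97 pos [0.4961 0.2401 0.2693] xang 67.32 tilt [-6.e-04 -2.e-04 -1.e+00] F [-0.8 -0.  -0.5] grip 10.4 99.8
shift mm [-1.3  1.1 11.8] yaw 0.12 q [-0.25  0.48 -0.4   1.95  0.26  0.77 -1.19]
contact_force: [0.2, -0.6, -0.1]
grasp_force: 99.8
t 8.38 pos [0.4961 0.2399 0.2613] xang 67.31 tilt [-4.e-04 -3.e-04 -1.e+00] F [ 0.2 -0.6 -0.1] grip 10.7 99.8
shift mm [-1.1  1.1  3.8] yaw 0.11 q [-0.25  0.49 -0.39  1.95  0.27  0.75 -1.2 ]
```

```bash
for i in 1 2; do :; done; python3 -m pendant '[[0.005,0,0,0.0015,0],[0.005,0,0,0.0015,0],[0.005,0,0,0,0]]'|grep -E "force|eef"
python3 -m pendant '[[0.005,0,0,0.001,0],[0.005,0,0,0,0]]'|grep -E "force|eef"
python3 -m pendant '[[0.005,0,0,0.001,0],[0.005,0,0,0,0]]'|grep -E "force|eef"
```

```text
eef_pos: [0.4961, 0.24, 0.2584]
contact_force: [0.5, 0.6, -0.6]
grasp_force: 99.8
eef_pos: [0.4962, 0.2401, 0.258]
contact_force: [-0.9, -0.7, 2.8]
grasp_force: 100.3
eef_pos: [0.4962, 0.2402, 0.2579]
contact_force: [-4.0, -1.9, 12.0]
grasp_force: 101.6
```

Seated on the notch floors at TCP z 0.258, the height I expected. I'll ease the press slightly and slide toward +x.

```bash
python3 -m pendant '[[0.005,0,0,-0.0006,0],[0.005,0,0.001,0,0],[0.005,0,0.001,0,0],[0.005,0,0.001,0,0],[0.005,0,0.001,0,0],[0.005,0,0,0,0]]'|grep -E "force|eef"
python3 -m pendant '[[0.005,0,0.002,0,0],[0.005,0,0.003,0,0],[0.005,0,0.003,0,0],[0.005,0,0.003,0,0],[0.005,0,0.003,0,0],[0.005,0,0.003,0,0],[0.005,0,0.003,0,0],[0.005,0,0.003,0,0],[0.005,0,0.003,0,0],[0.005,0,0.002,0,0],[0.005,0,0,0,0],[0.005,0,0,0,0]]'|grep -E "force|eef"
python3 - <<'E'
from fit import *
n=np.array([np.cos(np.radians(-22.8)),np.sin(np.radians(-22.8))]); Y=np.array([.4966,.2385])
go([*(Y+n*.034),.258],67.2)
print("TCP gate x from yoke",(bot.get_obs()["eef_pos"][:2]-Y)@n*1000)
e=np.array([-n[1],n[0]]); m=bot.camera_model("side");K=np.array(m["intrinsics"]);R=np.array(m["R"]);t=np.array(m["t"])
p,d=bot.read_camera("side");v,u=np.mgrid[0:420,0:560];P=np.linalg.inv(K)@np.stack([u.ravel(),v.ravel(),np.ones(u.size)])*d.ravel()-t[:,None];W=(R.T@P).T
cv2.imwrite("pics/s3.png",cv2.resize(p[203:313,170:310],(764,600),interpolation=cv2.INTER_CUBIC))
print("side yoke",[(q["score"],((world("side",q["at"],.0875)[:2]-Y)@n*1000).round(1)) for q in bot.pinpoint("yoke","side")[:2]])
E
```

```text
eef_pos: [0.4994, 0.2389, 0.2579]
contact_force: [-5.0, -1.4, 9.8]
grasp_force: 101.1
eef_pos: [0.5242, 0.229, 0.2579]
contact_force: [-9.3, 1.7, 11.5]
grasp_force: 101.4
t 10.47 pos [0.5242 0.229  0.2579] xang 67.39 tilt [-2.7e-03  4.0e-04 -1.0e+00] F [-9.3  1.7 11.5] grip 10.8 101.4
shift mm [-1.9  4.8 -0.1] yaw 0.19 q [-0.22  0.52 -0.39  1.9   0.27  0.77 -1.15]
TCP gate x from yoke 29.182408162822373
side yoke [(0.66, np.float64(18.2))]
```

View pics/s3.png

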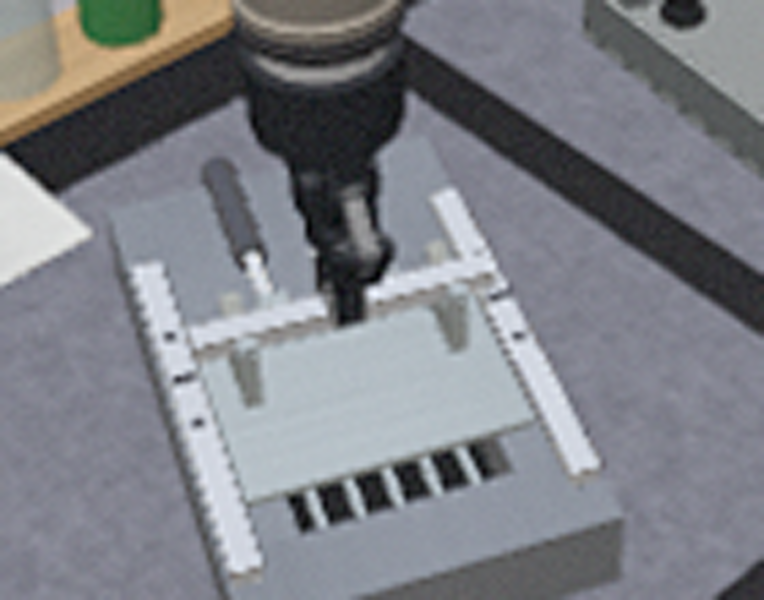

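The bar sits in both notches, with the lugs at about (245,360) and (450,310) in the crop. The shutter is partly open, with the plate edge running from (250,500) to (535,425). I'll measure its travel from the plate's edge against the shut picture.

```bash
cat > edge.py <<'E'
from h import *
n=np.array([np.cos(np.radians(-22.8)),np.sin(np.radians(-22.8))]); Y=np.array([.4966,.2385]); e=np.array([-n[1],n[0]])
def prof(im,cam,ys,xs,z):
    g=cv2.GaussianBlur(cv2.cvtColor(im,cv2.COLOR_BGR2GRAY),(0,0),.6).astype(np.float32)
    uv=np.array([[proj(cam,[*(Y+n*(x+.010)+e*y),z]) for x in xs] for y in ys],np.float32)
    return cv2.remap(g,uv[...,0],uv[...,1],cv2.INTER_LINEAR)
def edge(im,cam,xs,ys,z=.0555):
    # plate edge = steepest rise towards +x (plate is brighter)
    P=prof(im,cam,ys,xs,z); G=np.gradient(P,axis=1); k=G.argmax(1); return np.median(xs[k])*1000,np.percentile(xs[k],[20,80])*1000,G.max(1).mean()
if __name__=="__main__":
    s=bot.read_camera("side")[0]; t=bot.read_camera("top")[0]
    xs=np.arange(-.105,-.035,.0005); ys=np.arange(-.05,.0501,.002)
    print("shut side",edge(cv2.imread("pics/side0.png"),"side",xs,ys)); print("now side",edge(s,"side",xs,ys))
    ysr=np.arange(-.05,-.0,.002); ysl=ysr
    print("shut top",edge(cv2.imread("pics/top0.png"),"top",xs,ysr)); print("now top",edge(t,"top",xs,ysr))
    # own y of ridges / bar: own-x of bar front at rails
    cv2.imwrite("pics/t3.png",cv2.resize(t[190:300,120:260],(764,600),interpolation=cv2.INTER_CUBIC))
    o=bot.get_obs(); print(o["t"],"TCP gx",(o["eef_pos"][:2]-Y)@n*1000,"gy",(o["eef_pos"][:2]-Y)@e*1000,"F along",np.dot(o["contact_force"][:2],n),o["contact_force"][2])
E
python3 edge.py
```

```text
Traceback (most recent call last):
  File "edge.py", line 13, in <module>
    print("shut side",edge(cv2.imread("pics/side0.png"),"side",xs,ys)); print("now side",edge(s,"side",xs,ys))
                      ~~~~^^^^^^^^^^^^^^^^^^^^^^^^^^^^^^^^^^^^^^^^^^^
  File "edge.py", line 9, in edge
    P=prof(im,cam,ys,xs,z); G=np.gradient(P,axis=1); k=G.argmax(1); return np.median(xs[k])*1000,np.percentile(xs[k],[20,80])*1000,G.max(1).mean()
  File "edge.py", line 5, in prof
    uv=np.array([[proj(cam,[*(Y+n*(x+.010)+e*y),z]) for x in xs] for y in ys],np.float32)
                  ~~~~^^^^^^^^^^^^^^^^^^^^^^^^^^^^^
  File "h.py", line 10, in proj
    m=bot.camera_model(cam);p=np.array(m["intrinsics"])@(np.array(m["R"])@np.array(X)+np.array(m["t"]));return p[:2]/p[2]
ValueError: time passes only in moves, steps and waits
```

```bash
sed -i 's/bot.camera_model(cam)/model(cam)/; s/^def world/import functools\nmodel=functools.cache(lambda c: bot.camera_model(c))\ndef world/' h.py; python3 edge.py
```

```text
shut side (np.float64(-87.49999999999999), array([-87.5, -87. ]), np.float32(4.528665))
now side (np.float64(-61.99999999999996), array([-63.5, -60.5]), np.float32(6.9951744))
shut top (np.float64(-86.99999999999999), array([-87.6, -86.9]), np.float32(3.5927734))
now top (np.float64(-45.49999999999994), array([-57.6, -36.3]), np.float32(5.328086))
10.7667 TCP gx 29.08817947979022 gy 1.9628130282734992 F along -7.159335171653053 11.662919270645245
```

Travel so far is about 25.5 mm, and the shut edge read -87.5 against the expected -87. It needs about 6.5 mm more.

```bash
python3 -m pendant '[[0.005,0,0.002,0,0],[0.005,0,0.002,0,0],[0.005,0,0.002,0,0],[0.005,0,0.0005,0,0],[0.005,0,0,0,0],[0.005,0,0,0,0]]'|grep -E "force|eef"
python3 edge.py
python3 - <<'E'
from edge import *
s,_=bot.read_camera("side"); xs=np.arange(-.105,-.035,.0005)
for a in(-.04,-.02,0,.02,.04): print(a,edge(s,"side",xs,np.arange(a-.008,a+.008,.001))[:2])
X=[*(Y+n*(-.045)+e*.0),.0555]
for c,col in((-.055,(0,0,255)),):
    q=[proj("side",[*(Y+n*(c+.010)+e*y),.0555]) for y in(-.065,.065)]
big=cv2.resize(s[203:313,170:310],None,fx=5.4,fy=5.4,interpolation=cv2.INTER_CUBIC)
f=lambda p:tuple(np.round(((p-[170,203])+.5)*5.4-.5).astype(int).tolist())
cv2.line(big,f(q[0]),f(q[1]),(0,0,255),1)
for sgn in(-1,1): # line through middle ridges at lug middle line
    cv2.line(big,f(proj("side",[*(Y+n*.032+e*sgn*.07),.066])),f(proj("side",[*(Y+n*.032+e*sgn*.1),.066])),(0,200,0),1)
cv2.imwrite("pics/s4.png",big)
E
```

```text
eef_pos: [0.5299, 0.2267, 0.2579]
contact_force: [-9.1, 0.2, 11.4]
grasp_force: 101.5
shut side (np.float64(-87.49999999999999), array([-87.5, -87. ]), np.float32(4.528665))
now side (np.float64(-55.49999999999995), array([-57.5, -54.5]), np.float32(6.3857136))
shut top (np.float64(-86.99999999999999), array([-87.6, -86.9]), np.float32(3.5927734))
now top (np.float64(-45.49999999999994), array([-101.2,  -36.9]), np.float32(3.5064063))
11.3667 TCP gx 35.29108876030198 gy 1.959347241124211 F along -9.161648842293936 12.132573638424367
-0.04 (np.float64(-55.49999999999995), array([-56. , -54.5]))
-0.02 (np.float64(-55.99999999999995), array([-59.5, -54.5]))
0 (np.float64(-55.99999999999995), array([-57.5, -55.5]))
0.02 (np.float64(-56.99999999999995), array([-59. , -54.5]))
0.04 (np.float64(-56.74999999999995), array([-58., -55.]))
```

View pics/s4.png

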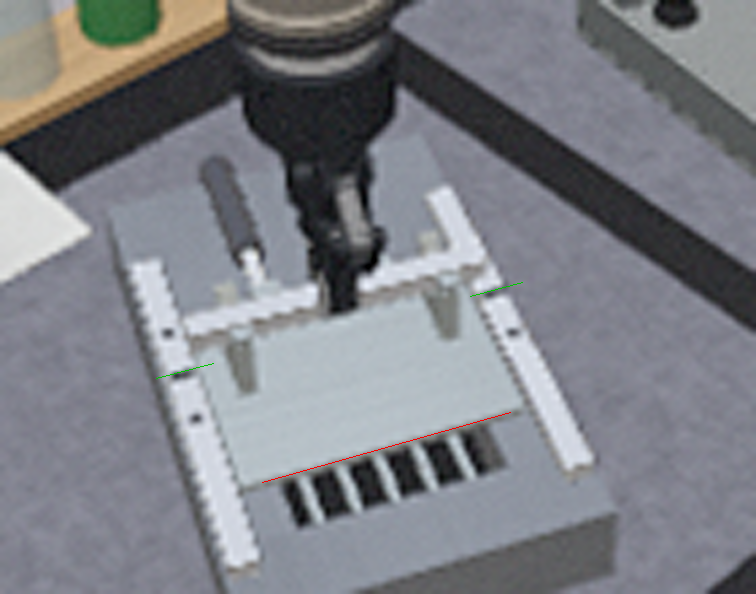

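The green marks fall on the middle ridges, and the plate edge lies on the red half-open line through the middle of the port, so the travel is about 32 mm. Spring force is 9 N, the bar is in both notches, and the gripper is clear of the plate. I'm handing in.

```bash
python3 -m pendant '[[0.005,0,0.0003,0,0],[0.005,0,0,0,0],[0.005,0,0,0,0]]'|grep -E "force|eef|t:"; python3 -c "
from station import bot
print(bot.hand_in())"
```

```text
t: 11.67
eef_pos: [0.5301, 0.2266, 0.2579]
tool_rot: [-0.001, 0.832, 0.555, -0.001]
contact_force: [-9.3, 1.3, 12.3]
grasp_force: 101.5
the job is handed in; nothing more can be done
None
```

I handed the job in at 11.7 s with the bar still gripped and seated in both notches, holding the shutter at about 32 mm (half open); the hand-in call gave no verdict.

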